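Nip a lug nut in the hold-down clamp: to touch, then an eighth of a turn

TASK

Two small screw clamps of the same make stand on the shelf; find the one with the flanged lug nut standing under its screw and tighten it so that the nut can be wire-brushed. Turn its wing clockwise (seen from above) until the foot just touches the nut, which is when the wing comes in line with the clamp's arm, then add one eighth of a turn (45 degrees) and no more, and let go. Leave the other clamp, which has the long valve stem tool lying under it, as it is.

Things in the scene. Friction and masses are not known exactly. Their poses are not given: they have to be found in the camera images.
- nut_knob (a joint): Angle of the wing knob on the lug nut's clamp, rad, growing clockwise seen from above, range 0 to 2.6; starts at 0.25 to 0.60. At 0.90 the wing is in line with the arm and the foot just touches the nut; an eighth of a turn more is 1.685. Friction 0.08 N m, hardly more past touching; stays where left. The wing keeps its height: only the screw below it moves (16 mm a turn).
- nut_grip (a point): Middle of that wing, on the knob's upright axis, 130 mm above the shelf. The wing is an upright brass bar 54 mm long, 12 thick, 34 high (113 to 147 mm up) on a round 20 mm collar over the arm. The point turns with the wing: x along its length, y across, z up. The fixed clamp's arm is 24 mm wide, top 90 mm up, from a post 67 mm off to 30 mm past the axis; base plate 120 x 70 x 12 mm.
- nut_foot: Round steel foot, 22 mm wide, under that clamp's screw; origin at the centre of its underside. It starts 0.8 to 1.7 mm above the lug nut: steel, 32 mm flange, 21 mm hexagon, 28 mm high, loose on the clamp's 42 mm anvil, top 46 mm above the shelf. The foot is sprung: it presses with about 1 N at touching and about 4 N more for each mm the screw goes on.
- tool_wing_end (a point): End of the wing on the other clamp, 130 mm above the shelf, 27 mm from its knob's axis. That clamp is the same, but a flat steel valve stem tool 131 mm long lies crosswise under its screw and sticks out on both sides. It is to be left as it is.

How it is judged:
By the outcome, as a careful person would: the job done as asked, in the order asked, and still so for the second after the job is handed in, with the robot touching nothing.
It also fails if it takes over 32 s, if anything falls off the work surface, if the arm or the gripper's body presses on something with over 40 N, if the wrist force passes 120 N, or if a joint passes its speed limit or range.

ROBOT

A 6-joint arm with a two-finger parallel gripper is mounted at the origin on the work surface. World frame = base frame: x ahead of the robot, y to its left, z up, the work surface at z = 0. Lengths are in m, angles in rad, forces in N, time in s.
With the tool pointing down it reaches from about 0.25 to 0.725 m from the base axis. Payload 4 kg.
Tool frame: the origin (TCP) lies on the centre line of the jaws, within the pads' length; the fingertips stand 17 mm ahead of it and the grasp point (between the pads) lies 2 mm behind it; z points along the fingers, x is the direction in which the jaws open and shut, and the axes are right-handed (so a half turn about z gives the same grasp; the last joint's range is limited). The gripper opens to 85 mm and grips with 20 to 120 N. Pads are 22 mm wide; open, the fingers measure 114 mm over their backs; the gripper's body (76 mm by 85 mm) begins 54 mm behind the grasp point. The pads swing forward as they close: fully open they stand 13 mm farther back than shut.
Start: joints at [-1.216, 0.241, 0.005, 1.335, 0, 1.571], TCP at [0.174, -0.469, 0.219] pointing down, gripper open.
Joint ranges: [-2.72, 2.72], [-1.05, 1.87], [-1.09, 1.28], [-1.99, 2.15], [-1.42, 1.44], [-3.14, 3.14]. Speed limits (rad/s): [2.79, 2.79, 3.14, 3.14, 3.14, 3.14].

INTERFACE

Orientations are given as a unit quaternion [x, y, z, w].
In Python, from workcell import bot gives the robot as it stands.
- The arm moves only by the tool jog_arm, never from a script. Its arguments are lists of equal length, an entry for each row: "jaw": the closure, from 0 (fully open) to 1 (shut); "linear": the shift along the tool's x, y, z in m, a list of three; "delta_rot": the turn, a rotation vector about the tool's x, y, z in degrees, a list of three. A call has exactly 8 rows; each row is the pose to reach, as a shift and turn from the pose commanded when the call began, along the tool's axes at that moment; what a row does not reach only later rows make up. A row lasts 1/12 s, in which the tool goes at most 41.7 mm and 7.16 degrees, less where a joint would pass 70% of its speed; a pose out of reach is approached as far as the arm can. A call with a gripper value outside its range is refused whole. The fingers move at their own pace and stop on an object; the grip force is fixed at half the most. Time passes only in rows, so rows that repeat a pose let the fingers close, or fill a call up. It gives the time, the measured TCP pose, the force and the opening at its end, in the units of the state.
- bot.get_obs(): the state, without advancing time (a new reading comes with each control period).
- bot.camera(name): name is "scene" or "top" or "wrist"; returns (picture, depth): 400x640x3 uint8, red, green, blue; 400x640 float32, m along the optical axis (not along the pixel's ray), 0 where there is no reading.
- bot.calibration(name): a dict with "fovy" (degrees; the focal length in pixels is half the picture's height over the tangent of half this angle, whatever the lens; pixels are square), "cx", "cy" (the principal point, pixels), "origin" and "orientation" of the camera in the world. Camera axes: x right, y down, z forward; pixel columns grow to the right and rows downward; lengths in m; the calibration is good to about 2 mm. A picture is of the moment at which its call begins: read the wrist's pose just before it. calibration takes no time and is no camera call; for the wrist camera it gives the pose at the moment of the call.
- bot.job_done(): hands the job in, once; it reports no verdict.
The state is a dict: "clock": time; "joint_pos": joint angles; "joint_vel": joint speeds; "tau": joint torques, N m; "eef_pos": TCP position; "tool_rot": TCP orientation; "ft_force": force on the tool from outside, world axes, zero at the start; "ft_torque": the same for the moment, N m; "grip_width": finger opening in m.
Only numpy, scipy, OpenCV 4.12 (cv2) and the standard library are available. Lean on these libraries where they do the work, as an engineer would, in place of code of your own. Each camera call takes 0.05 s, during which the arm holds its last target.

## Working session

There is one attempt and no reset: what is moved stays moved. The work goes in short steps, Python scripts to look and compute and a tool call to move; the robot and the scene stay as the last step left them, time stands still between calls to the robot, and variables do not carry over. Pictures are saved under pics/ and viewed, and the job is handed in when it is done.

Besides the shell and the picture viewer there is one more tool, called after "Request:" by a JSON object that holds its "fn" and its "kwargs", one argument or row to a line. jog_arm: Moves the arm, as the interface text tells. Its arguments: {"type":"object","properties":{"jaw":{"type":"array","items":{"type":"number"}},"linear":{"type":"array","items":{"type":"array","items":{"type":"number"}}},"delta_rot":{"type":"array","items":{"type":"array","items":{"type":"number"}}}},"required":["jaw","linear","delta_rot"]}

```bash
mkdir -p pics; ls; python3 - <<'E'
from workcell import bot
import cv2,numpy as np
o=bot.get_obs();print(o)
for n in ("scene","top"):
    p,d=bot.camera(n);c=bot.calibration(n);print(n,c)
    cv2.imwrite(f"pics/{n}0.png",p[:,:,::-1]);np.save(f"{n}0.npy",d)
E
```

```text
pics
{'clock': 0.0, 'joint_pos': array([-1.21600340e+00,  2.41413282e-01,  3.73433962e-03,  1.33518205e+00,
        1.40552315e-05,  1.57082257e+00]), 'joint_vel': array([ 6.34109141e-05, -4.37953339e-04, -1.16335020e-03,  1.40270394e-03,
        8.56194987e-04,  2.00073937e-04]), 'tau': array([ 7.03380174e-04, -3.72321582e+01,  2.52405775e+01,  1.69838819e-02,
        2.21311398e-04, -5.26373952e-06]), 'eef_pos': array([ 0.17347783, -0.46825188,  0.21791668]), 'tool_rot': array([ 8.20783205e-01, -5.71238885e-01, -8.43323161e-04, -5.95455035e-04]), 'ft_force': array([ 0.06540452,  0.40373289, -0.1094254 ]), 'ft_torque': array([-0.06528681, -0.02352144, -0.02331118]), 'grip_width': 0.08546667434917879}
scene {'fovy': 57.852360022193196, 'cx': 323.29046642148484, 'cy': 195.05831574013772, 'origin': array([ 0.86605001, -0.47229386,  0.65329243]), 'orientation': array([ 0.87616752,  0.26157469, -0.10929359, -0.38982569])}
top {'fovy': 56.04684865045451, 'cx': 317.33722032226825, 'cy': 198.38786531117142, 'origin': array([0.46120274, 0.02870806, 0.8014988 ]), 'orientation': array([ 0.71178421, -0.69909696,  0.05895135, -0.0339326 ])}
```

View pics/scene0.png

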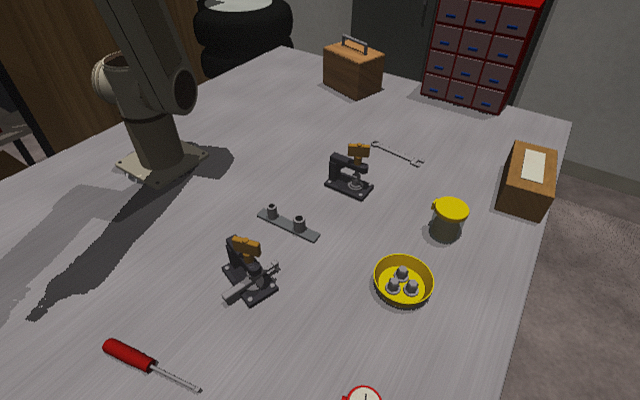

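View pics/top0.png

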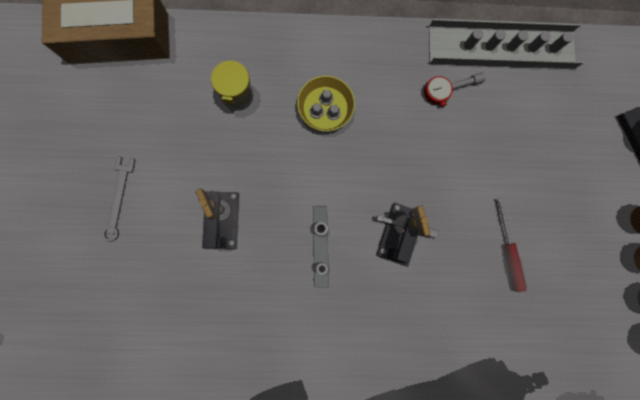

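The nut clamp is the left one in the top view, with its wing near (205,203). The tool clamp is at about (400,233). Next I measure the nut clamp.

```bash
cat > h.py <<'E'
import numpy as np,cv2
from scipy.spatial.transform import Rotation as R
def cloud(d,c):
    f=200/np.tan(np.radians(c['fovy'])/2)
    v,u=np.mgrid[0:400,0:640]
    p=np.stack([(u-c['cx'])/f*d,(v-c['cy'])/f*d,d],-1)
    return p@R.from_quat(c['orientation']).as_matrix().T+c['origin']
def bar(P,m):
    q=P[m]; (c,s,a)=cv2.minAreaRect(q[:,:2].astype(np.float32)*1000)
    return len(q),np.round(q.mean(0),4),np.round(c,1),np.round(s,1),round(a,1)
E
python3 - <<'E'
from workcell import bot
from h import *
for n in ("top","scene"):
    c=bot.calibration(n);d=np.load(n+"0.npy");P=cloud(d,c)
    im=cv2.imread(f"pics/{n}0.png").astype(int)
    brass=(im[...,2]-im[...,0]>50)&(im[...,2]>90)&(d>0)
    print(n,'table z',P[(abs(P[...,2])<.01)][:,2].mean())
    for y0,y1,nm in((0.1,.35,'nut'),(-.25,-.05,'tool')):
        reg=(P[...,1]>y0)&(P[...,1]<y1)&(P[...,0]>.3)&(P[...,0]<.55)&(d>0)
        m=brass&reg&(P[...,2]>.1)&(P[...,2]<.16);
        if m.sum():print(nm,'wing',bar(P,m),P[m][:,2].max(), 'top',bar(P,m&(P[...,2]>.142)))
        for lo,hi in((.08,.098),(.006,.018)):
            m2=reg&(P[...,2]>lo)&(P[...,2]<hi)&~brass
            if m2.sum():print(nm,lo,bar(P,m2))
big=cv2.resize(cv2.imread("pics/top0.png")[170:270,160:460],None,fx=2.6,fy=2.6,interpolation=cv2.INTER_CUBIC)
a=cv2.imread("pics/top0.png")[180:260,180:260];b=cv2.imread("pics/scene0.png")[130:210,310:390]
cv2.imwrite("pics/z.png",cv2.resize(np.hstack([a,b]),None,fx=5,fy=5))
E
```

```text
top table z -0.0002849268817175658
nut wing (108, array([0.5318, 0.2016, 0.1471]), array([533. , 202.1]), array([41.1,  9.1]), 26.6) 0.15068854671395182 top (108, array([0.5318, 0.2016, 0.1471]), array([533. , 202.1]), array([41.1,  9.1]), 26.6)
nut 0.08 (476, array([0.4942, 0.2017, 0.0888]), array([504.9, 203.9]), array([89.5, 24.4]), 0.1)
nut 0.006 (683, array([0.5003, 0.1886, 0.0119]), array([503.3, 204.2]), array([90. , 70.7]), 0.7)
tool wing (127, array([ 0.5117, -0.1822,  0.1469]), array([ 512.8, -182.2]), array([49.6,  8.9]), 12.9) 0.1510239845331084 top (127, array([ 0.5117, -0.1822,  0.1469]), array([ 512.8, -182.2]), array([49.6,  8.9]), 12.9)
tool 0.08 (543, array([ 0.4774, -0.1684,  0.089 ]), array([ 486.2, -173.6]), array([24.6, 99.2]), 71.8)
tool 0.006 (818, array([ 0.494 , -0.1604,  0.0121]), array([ 494.2, -176.3]), array([ 70.4, 119.9]), 71.5)
scene table z -0.0011518117893187711
nut wing (47, array([0.5343, 0.1993, 0.1422]), array([535.1, 198.7]), array([34.8, 13.4]), 38.2) 0.14816422338309365 top (42, array([0.5333, 0.1993, 0.1458]), array([534.2, 200.1]), array([34.7, 11.9]), 33.2)
nut 0.08 (228, array([0.5064, 0.1987, 0.0874]), array([506.7, 202.4]), array([24.9, 85.5]), 88.8)
nut 0.006 (391, array([0.505 , 0.1933, 0.0109]), array([505.9, 202.8]), array([73.6, 87.8]), 88.7)
tool wing (146, array([ 0.5166, -0.1839,  0.1433]), array([ 516.6, -184.2]), array([50.3, 13.8]), 15.3) 0.1500835812340242 top (133, array([ 0.5165, -0.1834,  0.1462]), array([ 516.3, -183.1]), array([50.3, 11.5]), 14.9)
tool 0.08 (320, array([ 0.508 , -0.185 ,  0.0882]), array([ 493.1, -175.7]), array([ 24.2, 109. ]), 71.2)
tool 0.006 (882, array([ 0.5055, -0.1897,  0.0118]), array([ 498.1, -177. ]), array([ 70.1, 120.8]), 71.5)
```

View pics/z.png

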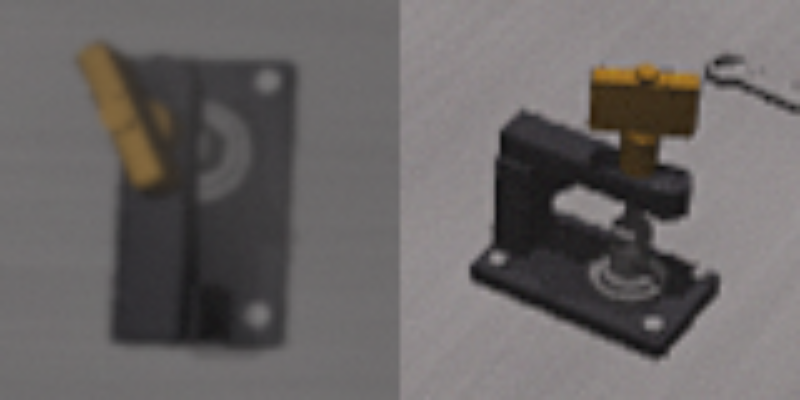

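```bash
sed -i 's/^E$//' h.py; python3 - <<'E'
from workcell import bot
from h import *
for n in ("top","scene"):
    c=bot.calibration(n);d=np.load(n+"0.npy");P=cloud(d,c)
    im=cv2.imread(f"pics/{n}0.png").astype(int)
    brass=(im[...,2]-im[...,0]>40)&(im[...,2]>70)&(d>0)
    reg=(P[...,1]>.1)&(P[...,1]<.35)&(P[...,0]>.3)&(P[...,0]<.65)&(d>0)
    print(n)
    print('wing',bar(P,brass&reg&(P[...,2]>.1)&(P[...,2]<.16)),'top',bar(P,brass&reg&(P[...,2]>.143)&(P[...,2]<.16)))
    for lo,hi in((.08,.098),(.006,.018)): print(lo,bar(P,reg&(P[...,2]>lo)&(P[...,2]<hi)&~brass))
E
```

```text
top
wing (168, array([0.5361, 0.2035, 0.1469]), array([537., 204.]), array([51.5, 10.5]), 27.0) top (168, array([0.5361, 0.2035, 0.1469]), array([537., 204.]), array([51.5, 10.5]), 27.0)
0.08 (568, array([0.5045, 0.2017, 0.0889]), array([513. , 203.9]), array([105.7,  24.4]), 0.1)
0.006 (911, array([0.5163, 0.1883, 0.012 ]), array([517., 204.]), array([118.1,  70.5]), 0.2)
scene
wing (77, array([0.5416, 0.2021, 0.1403]), array([542. , 201.2]), array([49.5, 19.1]), 27.3) top (60, array([0.541 , 0.2029, 0.1456]), array([540.7, 204.1]), array([49.8, 12.6]), 30.6)
0.08 (294, array([0.5184, 0.199 , 0.0875]), array([517.4, 202.9]), array([106.7,  25.5]), 0.1)
0.006 (608, array([0.5269, 0.1955, 0.0109]), array([521.6, 202.7]), array([ 73.6, 119.7]), 89.1)
```

Request:
{"fn": "jog_arm", "kwargs": {
  "jaw": [0,0,0,0,0,0,0,0],
  "linear": [
    [-0.009,-0.01,0],
    [-0.024,-0.027,-0.001],
    [-0.041,-0.047,-0.001],
    [-0.058,-0.066,-0.001],
    [-0.075,-0.085,-0.002],
    [-0.092,-0.105,-0.002],
    [-0.109,-0.124,-0.003],
    [-0.126,-0.144,-0.003]
  ],
  "delta_rot": [
    [0,0,-3],
    [0,0,-8],
    [0,0,-14],
    [0,0,-20.5],
    [0,0,-27],
    [0,0,-33.5],
    [0,0,-40],
    [0,0,-46.7]
  ]
}}

```text
clock: 0.77
eef_pos: [0.265, -0.2994, 0.2216]
tool_rot: [0.98, -0.197, -0.0, -0.0]
ft_force: [0.5, -0.4, -0.1]
grip_width: 0.0852
```

Request:
{"fn": "jog_arm", "kwargs": {
  "jaw": [0,0,0,0,0,0,0,0],
  "linear": [
    [0.002,-0.024,0],
    [0.005,-0.048,-0.001],
    [0.007,-0.071,-0.001],
    [0.009,-0.095,-0.001],
    [0.011,-0.119,-0.002],
    [0.014,-0.143,-0.002],
    [0.016,-0.167,-0.003],
    [0.018,-0.19,-0.003]
  ],
  "delta_rot": [
    [0,0,-5.8],
    [0,0,-11.7],
    [0,0,-17.5],
    [0,0,-23.3],
    [0,0,-29.2],
    [0,0,-35],
    [0,0,-40.9],
    [0,0,-46.7]
  ]
}}

```text
clock: 1.43
eef_pos: [0.3559, -0.1315, 0.2247]
tool_rot: [0.978, 0.208, -0.0, -0.0]
ft_force: [1.0, 0.3, -0.1]
grip_width: 0.0854
```

Request:
{"fn": "jog_arm", "kwargs": {
  "jaw": [0,0,0,0,0,0,0,0],
  "linear": [
    [0.019,-0.015,0],
    [0.038,-0.029,-0.001],
    [0.057,-0.044,-0.001],
    [0.076,-0.059,-0.001],
    [0.094,-0.073,-0.002],
    [0.113,-0.088,-0.002],
    [0.132,-0.103,-0.003],
    [0.151,-0.1175,-0.003]
  ],
  "delta_rot": [
    [0,0,-5.8],
    [0,0,-11.7],
    [0,0,-17.5],
    [0,0,-23.3],
    [0,0,-29.2],
    [0,0,-35],
    [0,0,-40.9],
    [0,0,-46.7]
  ]
}}

```text
clock: 2.1
eef_pos: [0.4467, 0.0367, 0.2275]
tool_rot: [0.815, 0.579, -0.0, -0.0]
ft_force: [-0.3, 0.1, -0.6]
grip_width: 0.0852
```

Request:
{"fn": "jog_arm", "kwargs": {
  "jaw": [0,0,0,0,0,0,0,0],
  "linear": [
    [0.026,0.004,0],
    [0.055,0.008,-0.001],
    [0.084,0.013,-0.001],
    [0.113,0.017,-0.001],
    [0.14,0.022,-0.002],
    [0.164,0.025,-0.002],
    [0.181,0.028,-0.003],
    [0.189,0.029,-0.003]
  ],
  "delta_rot": [
    [0,0,-6],
    [0,0,-12.5],
    [0,0,-19],
    [0,0,-26],
    [0,0,-33],
    [0,0,-39],
    [0,0,-44],
    [0,0,-46.7]
  ]
}}

```text
clock: 2.77
eef_pos: [0.5379, 0.2061, 0.2297]
tool_rot: [0.519, 0.855, -0.0, -0.0]
ft_force: [-0.0, -0.7, -1.0]
grip_width: 0.0854
```

```bash
python3 - <<'E'
from workcell import bot
from h import *
o=bot.get_obs();print(o['clock'],o['eef_pos'],o['tool_rot'],o['joint_pos'],o['joint_vel'])
c=bot.calibration("wrist");p,d=bot.camera("wrist");print(c)
cv2.imwrite("pics/w1.png",p[:,:,::-1]);np.save("w1.npy",d)
E
```

```text
2.7667 [0.53785972 0.20613795 0.22973696] [ 5.19039775e-01  8.54749958e-01 -1.71511863e-04 -4.38792028e-04] [ 3.65723810e-01  3.91042578e-01  2.43501860e-01  1.42406434e+00
  4.83500521e-04 -1.13618240e-01] [ 0.09552173  0.12722244  0.18496254  0.07794621 -0.01185699 -0.41510826]
{'fovy': 71.23397854685867, 'cx': 319.75000969234037, 'cy': 196.20788786840552, 'origin': array([0.47193781, 0.17300818, 0.38467072]), 'orientation': array([0.51381213, 0.84523688, 0.12576629, 0.07585875])}
```

View pics/w1.png

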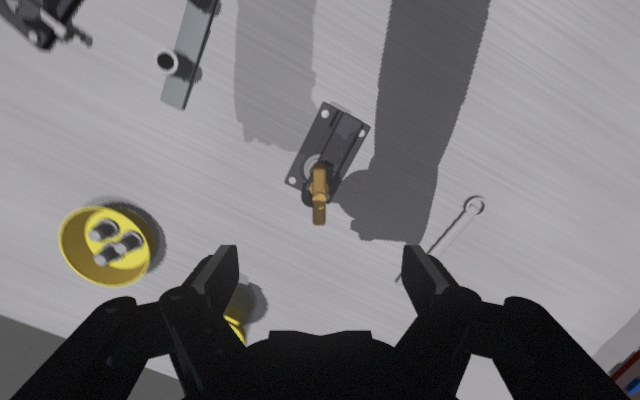

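The wrist view shows the wing at about (319,193), close to the jaw centre line and nearly upright in the picture, so it's nearly aligned. I'll measure it from this view.

```bash
cat > mw.py <<'E'
from workcell import bot
from h import *
import sys
def meas(im,d,c):
    P=cloud(d,c);im=im.astype(int)
    brass=(im[...,0]-im[...,2]>40)&(im[...,0]>70)&(d>0)
    reg=(abs(P[...,1]-.204)<.06)&(abs(P[...,0]-.525)<.09)&(d>0)
    print('top',bar(P,brass&reg&(P[...,2]>.143)&(P[...,2]<.152)))
    m=brass&reg&(P[...,2]>.143)&(P[...,2]<.149);q=P[m][:,:2]; w,v=np.linalg.eigh(np.cov(q.T)); print('pca',np.degrees(np.arctan2(v[1,1],v[0,1])))
    for lo,hi in((.08,.098),(.006,.018)): print(lo,bar(P,reg&(P[...,2]>lo)&(P[...,2]<hi)&~brass))
E
python3 - <<'E'
from mw import *
p=cv2.imread("pics/w1.png")[:,:,::-1];d=np.load("w1.npy")
o=bot.get_obs();print(o['eef_pos'],o['tool_rot'])
c=dict(fovy=71.23397854685867,cx=319.75000969234037,cy=196.20788786840552,origin=np.array([0.47193781,0.17300818,0.38467072]),orientation=np.array([0.51381213,0.84523688,0.12576629,0.07585875]))
meas(p,d,c)
cv2.imwrite("pics/w1z.png",cv2.resize(p[90:240,260:400,::-1],None,fx=4,fy=4))
E
```

```text
[0.53799203 0.20654934 0.22952642] [ 5.18772291e-01  8.54912289e-01 -2.45534028e-05 -5.36855930e-04]
top (458, array([0.5292, 0.2018, 0.1471]), array([533.5, 203.6]), array([42.1, 11.4]), 25.8)
pca -151.37775607885533
0.08 (1651, array([0.5005, 0.205 , 0.0895]), array([514. , 205.7]), array([ 24.1, 107.8]), 90.0)
0.006 (2303, array([0.5152, 0.1983, 0.0123]), array([518.2, 205.8]), array([ 70.1, 119.9]), 89.9)
```

View pics/w1z.png

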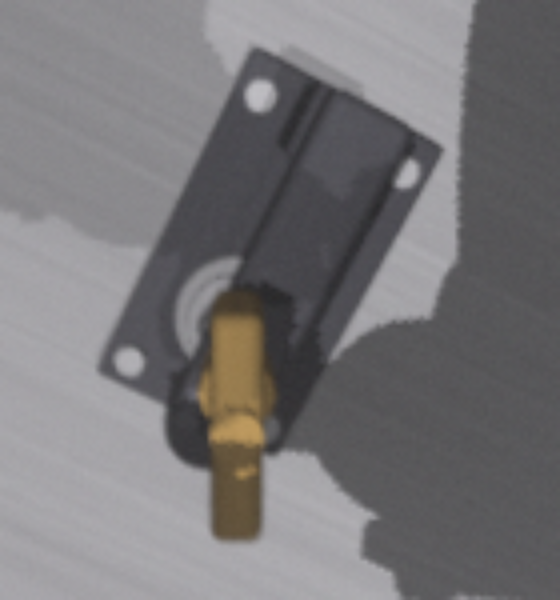

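```bash
sed -i 's/im\[...,2\]>40)&(im\[...,0\]>70)/im[...,2]>15)\&(im[...,0]>1.4*im[...,2])/' mw.py
python3 - <<'E'
from mw import *
p=cv2.imread("pics/w1.png")[:,:,::-1];d=np.load("w1.npy")
c=dict(fovy=71.23397854685867,cx=319.75000969234037,cy=196.20788786840552,origin=np.array([0.47193781,0.17300818,0.38467072]),orientation=np.array([0.51381213,0.84523688,0.12576629,0.07585875]))
meas(p,d,c)
meas(cv2.imread("pics/top0.png")[:,:,::-1],np.load("top0.npy"),bot.calibration("top"))
E
```

```text
top (679, array([0.5352, 0.2048, 0.1469]), array([536.7, 205.3]), array([51.9, 11.5]), 26.5)
pca -152.0885204016004
0.08 (1647, array([0.5004, 0.205 , 0.0895]), array([514. , 205.7]), array([ 24.1, 107.8]), 90.0)
0.006 (2297, array([0.5151, 0.1983, 0.0123]), array([518.2, 205.8]), array([ 70.1, 119.9]), 89.9)
top (206, array([0.5361, 0.2031, 0.1465]), array([536.6, 203.7]), array([52.6, 11.6]), 25.4)
pca -153.6687030926542
0.08 (566, array([0.5044, 0.2017, 0.0889]), array([513. , 203.9]), array([105.7,  24.4]), 0.1)
0.006 (911, array([0.5163, 0.1883, 0.012 ]), array([517., 204.]), array([118.1,  70.5]), 0.2)
```

Request:
{"fn": "jog_arm", "kwargs": {
  "jaw": [0,0,0,0,0,0,0,0],
  "linear": [
    [-0.001,-0.002,0.008],
    [-0.001,-0.002,0.022],
    [-0.001,-0.002,0.038],
    [-0.001,-0.002,0.055],
    [-0.001,-0.002,0.072],
    [-0.001,-0.002,0.087],
    [-0.001,-0.002,0.097],
    [-0.001,-0.002,0.101]
  ],
  "delta_rot": [
    [0,0,0.8],
    [0,0,0.8],
    [0,0,0.8],
    [0,0,0.8],
    [0,0,0.8],
    [0,0,0.8],
    [0,0,0.8],
    [0,0,0.8]
  ]
}}

```text
clock: 3.48
eef_pos: [0.5341, 0.2006, 0.1275]
tool_rot: [0.528, 0.849, -0.002, -0.001]
ft_force: [-0.5, 0.4, -0.5]
grip_width: 0.0855
```

```bash
python3 - <<'E'
from mw import *
c=bot.calibration("wrist");p,d=bot.camera("wrist")
cv2.imwrite("pics/w2.png",p[:,:,::-1]);np.save("w2.npy",d)
meas(p,d,c)
o=bot.get_obs();print(o['clock'],o['eef_pos'],o['tool_rot'],o['ft_force'])
E
```

```text
top (1676, array([0.5346, 0.2043, 0.1468]), array([537. , 205.2]), array([52.8, 11.9]), 26.3)
pca -152.67249691995303
0.08 (3635, array([0.4993, 0.2043, 0.0894]), array([513.9, 205.6]), array([ 24.4, 108.1]), 89.8)
0.006 (3522, array([0.5148, 0.1903, 0.0122]), array([517.8, 205.9]), array([ 70.4, 119.7]), 90.0)
3.5333 [0.53439536 0.2008673  0.12776433] [ 0.52824391  0.84909048 -0.0015647  -0.00113278] [-0.12521244 -0.64106778 -0.52053069]
```

View pics/w2.png

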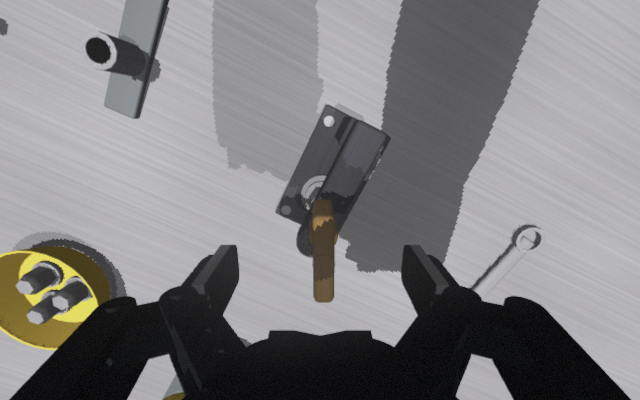

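Request:
{"fn": "jog_arm", "kwargs": {
  "jaw": [0,0,0,0,0,0,0,0],
  "linear": [
    [0.001,0.002,0],
    [0.002,0.004,0],
    [0.0025,0.004,0],
    [0.0025,0.004,0],
    [0.0025,0.004,0],
    [0.0025,0.004,0],
    [0.0025,0.004,0],
    [0.0025,0.004,0]
  ],
  "delta_rot": [
    [0,0,0],
    [0,0,0],
    [0,0,0],
    [0,0,0],
    [0,0,0],
    [0,0,0],
    [0,0,0],
    [0,0,0]
  ]
}}

```text
clock: 4.2
eef_pos: [0.5384, 0.2061, 0.1299]
tool_rot: [0.527, 0.85, 0.0, 0.0]
ft_force: [0.2, -0.7, -0.0]
grip_width: 0.0855
```

```bash
python3 - <<'E'
from mw import *
c=bot.calibration("wrist");p,d=bot.camera("wrist")
meas(p,d,c)
o=bot.get_obs();print(o['clock'],o['eef_pos'],R.from_quat(o['tool_rot']).as_matrix().round(4),o['ft_force'],o['joint_vel'])
E
```

```text
top (1658, array([0.5341, 0.2041, 0.1469]), array([536.7, 205.3]), array([52.7, 11.8]), 27.3)
pca -152.9949956258925
0.08 (3570, array([0.4985, 0.2046, 0.0894]), array([513.8, 205.8]), array([ 24.3, 107.9]), 89.9)
0.006 (3652, array([0.5143, 0.1929, 0.0122]), array([518.1, 205.7]), array([ 70. , 120.1]), 89.9)
4.25 [0.53840137 0.20612088 0.12984416] [[-0.4435  0.8963  0.    ]
 [ 0.8963  0.4435 -0.    ]
 [-0.      0.     -1.    ]] [-0.85123214  0.3042673  -0.07459402] [-0.00076839  0.00184212 -0.00087036 -0.00014435  0.00121328  0.00119428]
```

Request:
{"fn": "jog_arm", "kwargs": {
  "jaw": [0,0,0.3,0.5,0.7,0.85,1,1],
  "linear": [
    [-0.0005,-0.002,0.002],
    [-0.0005,-0.002,0.002],
    [-0.0005,-0.002,0.002],
    [-0.0005,-0.002,0.002],
    [-0.0005,-0.002,0.002],
    [-0.0005,-0.002,0.002],
    [-0.0005,-0.002,0.002],
    [-0.0005,-0.002,0.002]
  ],
  "delta_rot": [
    [0,0,0],
    [0,0,0],
    [0,0,0],
    [0,0,0],
    [0,0,0],
    [0,0,0],
    [0,0,0],
    [0,0,0]
  ]
}}

```text
clock: 4.92
eef_pos: [0.537, 0.2047, 0.1278]
tool_rot: [0.527, 0.85, -0.0, 0.0]
ft_force: [1.3, -4.9, 1.8]
grip_width: 0.0123
```

Request:
{"fn": "jog_arm", "kwargs": {
  "jaw": [1,1,1,1,1,1,1,1],
  "linear": [
    [0,0,0],
    [0,0,0],
    [0,0,0],
    [0,0,0],
    [0,0,0],
    [0,0,0],
    [0,0,0],
    [0,0,0]
  ],
  "delta_rot": [
    [0,0,0],
    [0,0,0],
    [0,0,0],
    [0,0,0],
    [0,0,0],
    [0,0,0],
    [0,0,0],
    [0,0,0]
  ]
}}

```text
clock: 5.58
eef_pos: [0.5371, 0.2044, 0.1281]
tool_rot: [0.528, 0.849, -0.0, 0.0]
ft_force: [1.4, -4.0, 4.8]
grip_width: 0.0094
```

```bash
python3 - <<'E'
from mw import *
c=bot.calibration("wrist");p,d=bot.camera("wrist")
cv2.imwrite("pics/w3.png",p[:,:,::-1])
meas(p,d,c)
o=bot.get_obs();print(o['clock'],o['eef_pos'],R.from_quat(o['tool_rot']).as_matrix().round(4),o['ft_force'],o['ft_torque'],o['grip_width'])
E
```

```text
top (1684, array([0.5343, 0.2041, 0.1469]), array([537. , 205.4]), array([52.8, 11.9]), 27.1)
pca -153.27920580602827
0.08 (3442, array([0.4955, 0.2046, 0.0894]), array([511.9, 205.7]), array([ 24.4, 103.9]), 89.8)
0.006 (3631, array([0.5145, 0.1919, 0.0122]), array([517.9, 205.8]), array([119.9,  70.2]), 0.0)
5.6333 [0.53715886 0.20438064 0.12804466] [[-4.432e-01  8.964e-01  7.000e-04]
 [ 8.964e-01  4.432e-01 -7.000e-04]
 [-9.000e-04  3.000e-04 -1.000e+00]] [ 1.22417649 -4.16451883  3.80164324] [-0.94111129 -0.14067716  0.05926757] 0.00951720591575066
```

View pics/w3.png

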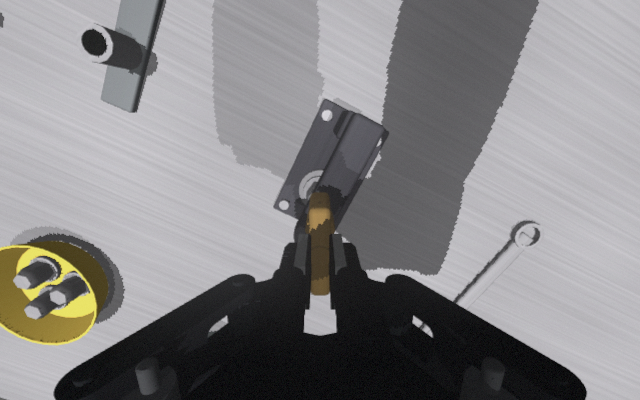

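Request:
{"fn": "jog_arm", "kwargs": {
  "jaw": [1,1,1,1,1,1,1,1],
  "linear": [
    [0,0,0],
    [0,0,0],
    [0,0,0],
    [0,0,0],
    [0,0,0],
    [0,0,0],
    [0,0,0],
    [0,0,0]
  ],
  "delta_rot": [
    [0,0,2],
    [0,0,5],
    [0,0,9],
    [0,0,13],
    [0,0,17],
    [0,0,21],
    [0,0,24],
    [0,0,26]
  ]
}}

```text
clock: 6.3
eef_pos: [0.5371, 0.2047, 0.1281]
tool_rot: [0.706, 0.708, 0.0, 0.0]
ft_force: [0.4, -4.2, 4.0]
grip_width: 0.0102
```

```bash
python3 - <<'E'
from mw import *
c=bot.calibration("wrist");p,d=bot.camera("wrist")
meas(p,d,c)
o=bot.get_obs();x=R.from_quat(o['tool_rot']).as_matrix()[:,0];print(o['clock'],o['eef_pos'],np.degrees(np.arctan2(x[1],x[0])),o['ft_force'],o['ft_torque'],o['grip_width'])
E
```

```text
top (1691, array([0.5338, 0.2057, 0.1469]), array([537.1, 205.6]), array([53.2, 11.9]), 0.6)
pca -179.45115379102722
0.08 (3260, array([0.4921, 0.2057, 0.0895]), array([505.7, 205.6]), array([24. , 91.6]), 90.0)
0.006 (4226, array([0.514 , 0.2056, 0.0122]), array([517.6, 205.5]), array([ 70.1, 119.4]), 90.0)
6.35 [0.53707404 0.20471196 0.12806469] 90.15811701837944 [ 0.75476034 -3.82564011  3.41359749] [-0.80370885 -0.1945596   0.01777339] 0.009844597328510065
```

Request:
{"fn": "jog_arm", "kwargs": {
  "jaw": [1,1,1,1,1,1,1,1],
  "linear": [
    [0,0,0],
    [0,0,0],
    [0,0,0],
    [0,0,0],
    [0,0,0],
    [0,0,0],
    [0,0,0],
    [0,0,0]
  ],
  "delta_rot": [
    [0,0,2],
    [0,0,5],
    [0,0,9],
    [0,0,13],
    [0,0,17],
    [0,0,21],
    [0,0,25],
    [0,0,29]
  ]
}}

```text
clock: 7.02
eef_pos: [0.5372, 0.2051, 0.1281]
tool_rot: [0.861, 0.509, 0.0, -0.0]
ft_force: [0.7, -3.4, 3.2]
grip_width: 0.0098
```

Request:
{"fn": "jog_arm", "kwargs": {
  "jaw": [1,1,1,1,1,1,1,1],
  "linear": [
    [0,0,0],
    [0,0,0],
    [0,0,0],
    [0,0,0],
    [0,0,0],
    [0,0,0],
    [0,0,0],
    [0,0,0]
  ],
  "delta_rot": [
    [0,0,4],
    [0,0,8],
    [0,0,11],
    [0,0,13],
    [0,0,14.5],
    [0,0,15.5],
    [0,0,16],
    [0,0,16]
  ]
}}

```text
clock: 7.68
eef_pos: [0.5373, 0.2052, 0.1281]
tool_rot: [0.923, 0.386, 0.001, -0.0]
ft_force: [1.4, -2.5, 2.7]
grip_width: 0.0098
```

```bash
python3 - <<'E'
from mw import *
c=bot.calibration("wrist");p,d=bot.camera("wrist")
cv2.imwrite("pics/w4.png",p[:,:,::-1])
meas(p,d,c)
o=bot.get_obs();x=R.from_quat(o['tool_rot']).as_matrix()[:,0];print(o['clock'],o['eef_pos'],np.degrees(np.arctan2(x[1],x[0])),o['ft_force'],o['ft_torque'],o['grip_width'])
E
```

```text
top (1671, array([0.5349, 0.2082, 0.1469]), array([537. , 206.1]), array([11.8, 53. ]), 45.9)
pca 135.4939548381875
0.08 (3675, array([0.4997, 0.2075, 0.0892]), array([513.3, 205.7]), array([ 24.1, 107.5]), 89.9)
0.006 (3537, array([0.516 , 0.2259, 0.0123]), array([517.6, 222.9]), array([ 35.4, 119.9]), 89.9)
7.7333 [0.53729975 0.20521918 0.12807913] 45.36287530997657 [ 1.47521102 -1.32182525  4.72075615] [-0.38756644 -0.43501642  0.029531  ] 0.009772928496329913
```

View pics/w4.png

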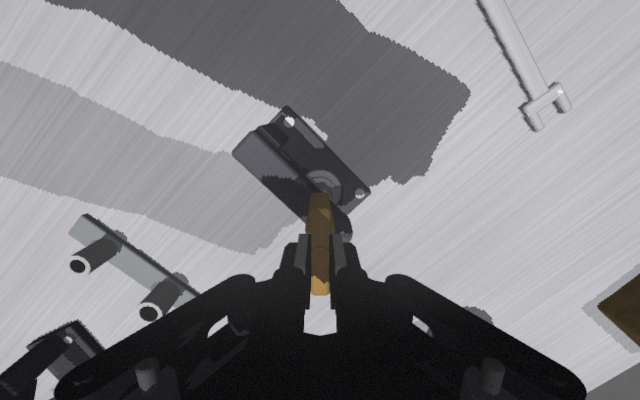

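Request:
{"fn": "jog_arm", "kwargs": {
  "jaw": [1,1,1,1,0.6,0.3,0,0],
  "linear": [
    [0,0,0],
    [0,0,0],
    [0,0,0],
    [0,0,0],
    [0,0,0],
    [0,0,0],
    [0,0,0],
    [0,0,0]
  ],
  "delta_rot": [
    [0,0,0.4],
    [0,0,0.4],
    [0,0,0.4],
    [0,0,0.4],
    [0,0,0.4],
    [0,0,0.4],
    [0,0,0.4],
    [0,0,0.4]
  ]
}}

```text
clock: 8.4
eef_pos: [0.5358, 0.2048, 0.127]
tool_rot: [0.924, 0.382, -0.001, -0.0]
ft_force: [0.3, 0.2, 0.4]
grip_width: 0.0575
```

Request:
{"fn": "jog_arm", "kwargs": {
  "jaw": [0,0,0,0,0,0,0,0],
  "linear": [
    [0,0,0],
    [0,0,0],
    [0,0,0],
    [0,0,0],
    [0,0,0],
    [0,0,0],
    [0,0,0],
    [0,0,0]
  ],
  "delta_rot": [
    [0,0,0],
    [0,0,0],
    [0,0,0],
    [0,0,0],
    [0,0,0],
    [0,0,0],
    [0,0,0],
    [0,0,0]
  ]
}}

```text
clock: 9.07
eef_pos: [0.5369, 0.2048, 0.1279]
tool_rot: [0.924, 0.382, 0.0, -0.0]
ft_force: [0.3, -0.5, -0.3]
grip_width: 0.0857
```

```bash
python3 - <<'E'
from mw import *
c=bot.calibration("wrist");p,d=bot.camera("wrist")
meas(p,d,c)
o=bot.get_obs();x=R.from_quat(o['tool_rot']).as_matrix()[:,0];print(o['clock'],o['eef_pos'],np.degrees(np.arctan2(x[1],x[0])),o['ft_force'],o['ft_torque'],o['grip_width'])
E
```

```text
top (1559, array([0.5346, 0.2087, 0.1468]), array([536.8, 206.3]), array([11.7, 52.4]), 45.6)
pca 135.37335986560743
0.08 (3846, array([0.5022, 0.2072, 0.0893]), array([513.5, 205.6]), array([108.1,  24.7]), 0.1)
0.006 (3551, array([0.5161, 0.2259, 0.0123]), array([517.5, 222.9]), array([ 35.5, 119.9]), 90.0)
9.1167 [0.53685611 0.204783   0.12781026] 44.92661264414977 [ 0.24540612 -0.0301373  -0.09133054] [-0.02197588  0.00312347 -0.02688991] 0.08510134196322716
```

Released, with the wing at about -45°. Now I lift straight up, back away and check.

Request:
{"fn": "jog_arm", "kwargs": {
  "jaw": [0,0,0,0,0,0,0,0],
  "linear": [
    [0,0,-0.006],
    [0,0,-0.02],
    [0,0,-0.04],
    [0,0,-0.06],
    [0,0,-0.08],
    [0,0,-0.1],
    [0,0,-0.11],
    [0,0,-0.115]
  ],
  "delta_rot": [
    [0,0,0],
    [0,0,0],
    [0,0,0],
    [0,0,0],
    [0,0,0],
    [0,0,0],
    [0,0,0],
    [0,0,0]
  ]
}}

```text
clock: 9.78
eef_pos: [0.5378, 0.2051, 0.2452]
tool_rot: [0.924, 0.382, 0.002, 0.0]
ft_force: [-0.3, 0.7, 1.0]
grip_width: 0.0855
```

Request:
{"fn": "jog_arm", "kwargs": {
  "jaw": [0,0,0,0,0,0,0,0],
  "linear": [
    [-0.01,0,0],
    [-0.035,0,0],
    [-0.065,0,0],
    [-0.095,0,0],
    [-0.125,0,0],
    [-0.15,0,0],
    [-0.165,0,0],
    [-0.17,0,0]
  ],
  "delta_rot": [
    [0,0,0],
    [0,0,0],
    [0,0,0],
    [0,0,0],
    [0,0,0],
    [0,0,0],
    [0,0,0],
    [0,0,0]
  ]
}}

```text
clock: 10.45
eef_pos: [0.4142, 0.0833, 0.2423]
tool_rot: [0.924, 0.381, -0.001, -0.0]
ft_force: [0.2, -1.0, 0.2]
grip_width: 0.0856
```

```bash
python3 - <<'E'
from mw import *
o=bot.get_obs();print(o['clock'],o['eef_pos'])
for n in("top","scene"):
    c=bot.calibration(n);p,d=bot.camera(n);print(n);
    try: meas(p,d,c)
    except Exception as e: print(e)
    cv2.imwrite(f"pics/{n}9.png",p[:,:,::-1])
E
```

```text
10.45 [0.41422043 0.08326369 0.24229183]
top
top (199, array([0.5367, 0.2033, 0.1465]), array([537.4, 203.6]), array([12.1, 51.8]), 47.4)
pca 135.81023280639207
0.08 (392, array([0.5101, 0.2022, 0.0889]), array([522.8, 203.8]), array([24.6, 84.9]), 89.6)
0.006 (659, array([0.533 , 0.1886, 0.0119]), array([529.5, 203.7]), array([94. , 69.9]), 0.0)
scene
top (63, array([0.5429, 0.2004, 0.1456]), array([541.6, 202. ]), array([11.6, 52.8]), 45.3)
pca 135.70123519493512
0.08 (277, array([0.5168, 0.1993, 0.0869]), array([516.7, 203.6]), array([107.7,  28. ]), 0.2)
0.006 (609, array([0.5274, 0.1957, 0.011 ]), array([522.4, 202.9]), array([ 73.1, 119.4]), 89.3)
```

View pics/top9.png

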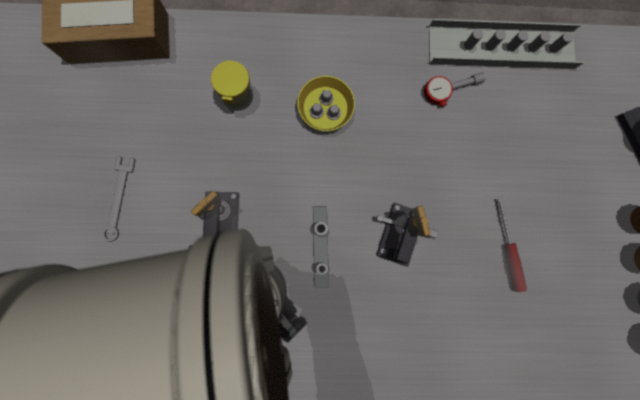

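View pics/scene9.png

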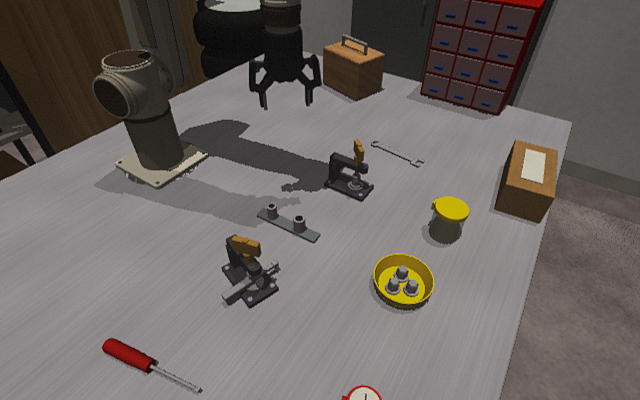

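The pictures show the nut clamp's wing at (205,204) in the top view, turned to about -45° from its arm. The arm is clear of both clamps. The other clamp at (400,233) and its tool look unchanged.

```bash
python3 -c "
from workcell import bot
print(bot.job_done(),bot.get_obs()['clock'])"
```

```text
the job is handed in; nothing more can be done
the job is handed in; nothing more can be done
```

I tightened the lug nut's clamp and handed the job in; the last clock reading before that was about 10.5 s of the 32 s allowed. I gripped the wing squarely, turned it clockwise about 26° to come in line with the arm, then 45° more. After that I let go, lifted straight up and moved away.

- **Final angle:** the jaws stood at 44.9° world yaw when I let go, against a target of 45.0°. That puts the wing 45.1° past in line with the arm. The cameras afterwards gave 44.2° to 44.7° past from a line fit and 42.6° to 44.7° from the outline box. They agree within about 1°, except for the coarse top-view box at 42.6°.
- **Forces:** the wrist force stayed at a few newtons in every reading.
- **Nut and other clamp:** in the last scene view the nut still seems to be under the foot, though small at that range. The other clamp and its tool look unchanged. I did not measure either of these separately.
- **Foot contact:** I judged touching only by the wing lining up with the arm, not by seeing the foot's gap close.

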